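Stop the bottle labeller and hold its spring slide open

ROBOT

A 7-joint arm with a two-finger parallel gripper is mounted at the origin on the work surface. World frame = base frame: x ahead of the robot, y to its left, z up, the work surface at z = 0. Lengths are in mm, angles in degrees, forces in N, time in s.
With the tool pointing down it reaches from about 425 to 950 mm from the base axis. Payload 4.7 kg.
Tool frame: the origin (TCP) lies midway between the tips of the shut fingers; the grasp point (between the pads) lies behind it (manip.tcp_to_grasp is the z of the grasp point in the tool frame, in mm); z points along the fingers, y is the line along which they close (so a half turn about z gives the same grasp; the last joint's range is limited). The gripper opens to 85 mm and grips with 20 to 120 N. Pads are 22 mm wide; open, the fingers measure 114 mm over their backs; the gripper's body (76 mm by 85 mm) begins 54 mm behind the grasp point. The pads swing forward as they close: fully open they stand 13 mm farther back than shut.
Start: joints at [72.37, 26.849, -2.785, 87.806, 1.381, 65.374, -4.715], TCP at [185.808, -648.941, 231.335] pointing down, gripper open.
Joint ranges: [-148.3, 148.3], [-19.14, 114.17], [-79.39, 73.82], [5.75, 140.21], [-59.74, 239.74], [12.07, 113.84], [-152.46, 152.46]. Speed limits (degrees/s): [147.25, 147.25, 180, 180, 180, 180, 180].

INTERFACE

Orientations are given as a 3x3 rotation matrix whose columns are the frame's x, y, z axes.
In Python, from cell import manip gives the robot as it stands. The module is installed in compiled form; this text tells all that it offers. Calls block until the motion is done:
- manip.move_pose(position, orientation): joint-space move of the TCP to a pose.
- manip.servo_line(position, attitude=None, rate=150): straight line of the TCP; attitude=None keeps the orientation; rate is the mean speed in mm/s.
- manip.move_joints(angles): joint-space move.
- manip.ungrasp() and manip.close(f_grip=None): open the fingers fully, or close them until they stop; f_grip is the grip in N (None keeps the last).
- manip.hold(seconds).
- manip.solve_ik(position, orientation): joint angles nearest the present ones, or None.
- manip.snapshot(name): name is "scene" or "top"; returns (picture, depth): 400x640x3 uint8, red, green, blue; 400x640 float32, mm along the optical axis (not along the pixel's ray), 0 where there is no reading.
- manip.get_calibration(name): a dict with "fx", "fy", "cx", "cy" (pixels), "k1" (the pictures are not rectified: a ray, as slopes to the right and down, at radius r is drawn at 1 + k1 r^2 times it, then the intrinsics apply), "R" (3x3) and "t" (3): a world point X has camera coordinates R X + t. Camera axes: x right, y down, z forward; pixel columns grow to the right and rows downward; lengths in mm; the calibration is good to about 2 mm. A picture is of the moment at which its call begins. get_calibration takes no time and is no camera call.
A pose or a line that the arm cannot do raises manip.PlanningError and nothing moves.
- manip.hand_in(): hands the job in; it is judged then, once.
Readings, each from a call of its own:
- manip.get_t(): time.
- manip.get_joint_positions(): joint angles.
- manip.get_joint_velocities(): joint speeds.
- manip.get_joint_torque(): joint torques, N m.
- manip.get_eef_pos(): TCP position.
- manip.get_ee_rot(): TCP orientation.
- manip.get_wrist_force(): force on the tool from outside, world axes, zero at the start.
- manip.get_wrist_torque(): the same for the moment, N m.
- manip.get_opening(): finger opening in mm.
- manip.get_finger_force(): force on a finger pad.
Only numpy, scipy, OpenCV 4.12 (cv2) and the standard library are available. Lean on these libraries where they do the work, as an engineer would, in place of code of your own. Each camera call takes 0.05 s, during which the arm holds its last target. There are 200 camera calls.

TASK

First switch the bottle labeller off by turning the dial on its grey control box fully anticlockwise to the end stop. Then take the orange handle of the labeller's spring slide and pull the slide out towards the front until its black pointer stands over the red mark on the scale, and finish while still holding it there, so that a colleague can take the bottle out. The slide springs back if let go; leave the bottle in the labeller and the two bottles on the table standing where they are.

Things in the scene. Friction and masses are not known exactly. Their poses are not given: they have to be found in the camera images.
- labeller: Desktop bottle labeller, fixed: white base 360 x 200 mm, steel top 51 mm high. Origin on the table; x axis to its back, y to its left; base from x = -220 to +140, y = -100 to +100 mm. Turntable (top 60 mm high) at x = +60 mm; behind it rubber rollers and a blue post, up to 196 mm high; label reel at x = 105, y = -85 mm, up to 133 mm high. The slide runs along x between aluminium rails.
- slide: Spring slide on the labeller: dark bar 42 mm wide, top 75 mm above the table, orange handle at its front end, rubber press roller at its rear. Origin at the labeller's when home, same axes. It travels along the labeller's -x (out to the front), 0 (home) to 110 mm (end stop); a spring pulls it back with 5 N at home, 1 N more per 10 mm, lightly damped. It does not stay where it is left.
- handle (a point): Grip point on the axis of the slide's handle, 107 mm above the table: upright orange round post, 22 mm in diameter, from 75 to 130 mm above the table, clear all round for fingers from above (the nearest tall part of the slide, a bracket 123 mm high, begins 96 mm behind its axis). Moves with the slide.
- pointer (a point): Tip of the slide's black pointer, 4 mm wide, on an arm reaching to the labeller's left (+y, 84 mm from the slide's centre line), just above the scale; it is 50 mm behind (+x of) the handle's axis and moves with the slide.
- mark: The red mark, a flat band on the white scale strip at the labeller's left side, 14 mm long along the slide's travel, 28 mm across. Origin at its centre, 53 mm above the table; axes parallel to the labeller's. It lies 45 to 80 mm in front (-x) of the pointer's home place. Fixed during a run.
- control: Grey speed control box with the dial on top, 110 x 120 mm and 55 mm high, fixed to the table to the left or to the right of the labeller. Origin on the table under its centre, x axis to its back.
- dial (a joint): Angle of the dial in rad: 0 = off, fully anticlockwise (seen from above) against the end stop; grows clockwise up to 4.5. At the start it is 0.7 to 1.8. It turns about the vertical through the centre of the control box, stiff at 0.04 N m, and stays where it is left.
- dial_grip (a point): Point on the dial's axis, 92 mm above the table, at the height to grip. Black dial: round flange 44 mm in diameter (61 to 69 mm above the table) with a bar grip 42 mm long, 14 mm thick, top 99 mm above the table. The frame turns with the dial: x lies along the bar (white line at the -x end); at joint 0 it is parallel to the control box's x axis.
- bottle: Amber bottle with a paper label and red cap, 66 mm in diameter, 150 mm high, standing on the labeller's turntable at x = +60 mm, 3 mm behind the press roller. Loose; origin at the centre of its underside. To be left standing there.
- bottle_amber: Amber bottle without label, 66 mm in diameter, 150 mm high, loose on the table; origin under its centre. Bystander.
- bottle_green: Green bottle with a yellow cap, 66 mm in diameter, 150 mm high, loose on the table; origin under its centre. Bystander.
- tape: Blue bench tape dispenser with a brown roll, 160 x 75 mm, 103 mm high, fixed, on the other side of the labeller from the control box; origin on the table under its centre. Bystander.
Things that resemble listed ones, but are neither listed nor needed, are in the scene too. Leave any pink or turquoise look-alike of the control alone.

How it is judged:
By the outcome, as a careful person would: the job done as asked, in the order asked, and still so for the second after the job is handed in, while the arm keeps its last pose, push and grip.
It also fails if it takes over 64 s, if anything falls off the work surface, if the arm or the gripper's body presses on something with over 40 N, if the wrist force passes 120 N, or if a joint passes its speed limit or range.

## Working session

There is one attempt and no reset: what is moved stays moved. The work goes in short steps, each a Python script; the robot and the scene stay as the last script left them, time stands still between calls to the robot, and variables do not carry over. Pictures are saved under pics/ and viewed, at most 10 in all, crops included, and the job is handed in when it is done.

```bash
mkdir -p pics
cat > h.py <<'E'
import numpy as np, cv2
from cell import manip
def snap(n,f=None):
    p,d=manip.snapshot(n); np.savez(f'{n}.npz',p=p,d=d)
    if f: cv2.imwrite(f'pics/{f}.png',p[...,::-1])
    return p,d
def K(c): return np.array([[c['fx'],0,c['cx']],[0,c['fy'],c['cy']],[0,0,1.]])
def ray(n,uv):
    c=manip.get_calibration(n); uv=np.asarray(uv,float).reshape(-1,1,2)
    q=cv2.undistortPoints(uv,K(c),np.array([c['k1'],0,0,0.]))[:,0]
    R=np.array(c['R']);t=np.array(c['t'])
    return -R.T@t, np.c_[q,np.ones(len(q))]@R, q
def plane(n,uv,z):
    o,d,_=ray(n,uv); return o+d*((z-o[2])/d[:,2])[:,None]
def depthpts(n,uv,dep):
    o,d,_=ray(n,uv); return o+d*np.asarray(dep)[:,None]
E
python3 - <<'E'
from h import *
for n in('scene','top'):
    snap(n,n+'1'); c=manip.get_calibration(n); print(n,{k:np.round(v,3).tolist() for k,v in c.items()}, 'campos',ray(n,[[320,200]])[0])
print(manip.tcp_to_grasp, manip.get_t(), manip.get_ee_rot())
E
```

```text
scene {'fx': 372.561, 'fy': 372.561, 'cx': 320.836, 'cy': 199.842, 'k1': -0.059, 'R': [[0.663, 0.749, -0.001], [0.51, -0.453, -0.731], [-0.548, 0.484, -0.682]], 't': [-193.994, -249.25, 1809.639]} campos [1247.42566637 -844.16182147 1051.60457627]
top {'fx': 466.212, 'fy': 466.212, 'cx': 319.921, 'cy': 195.896, 'k1': 0.046, 'R': [[0.02, -1.0, 0.004], [-0.996, -0.02, -0.086], [0.086, -0.003, -0.996]], 't': [-194.474, 505.255, 1435.346]} campos [ 383.70456234 -180.4077658  1474.29426151]
-18.700000000000003 0.1 [[ 9.61366256e-01  2.75271831e-01 -5.83818106e-04]
 [ 2.75272436e-01 -9.61364726e-01  1.71739765e-03]
 [-8.85109371e-05 -1.81175718e-03 -9.99998355e-01]]
```

View pics/top1.png

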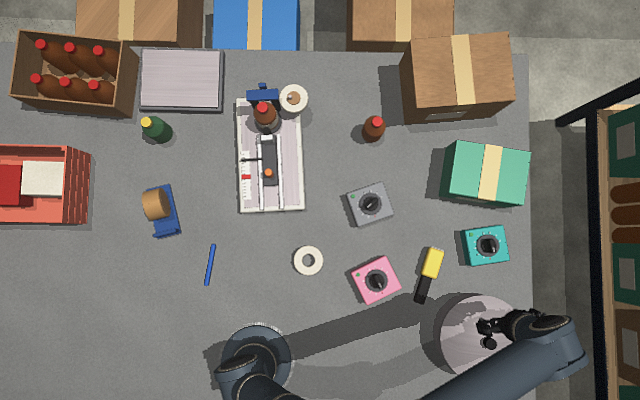

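View pics/scene1.png

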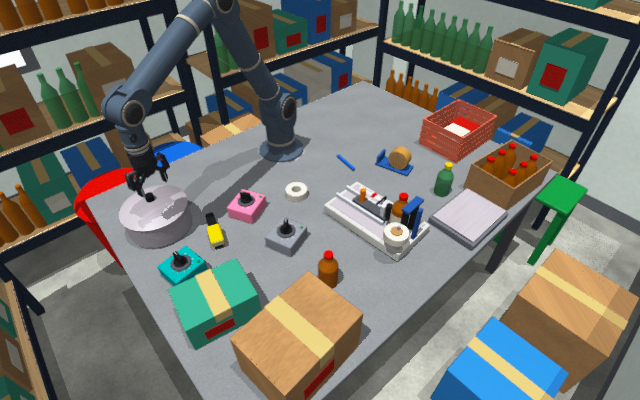

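The top view shows the labeller at about (270,155), its orange handle at (268,172), the red mark at (246,177) and the grey control box at (370,203). The pink and turquoise boxes are look-alikes. I'll enlarge the two areas that matter.

Run:
```python
from h import *
p=np.load('top.npz')['p'][...,::-1]
a=cv2.resize(p[85:220,225:315],None,fx=4.4,fy=4.4,interpolation=cv2.INTER_CUBIC)
b=cv2.resize(p[175:232,340:400],None,fx=6,fy=6,interpolation=cv2.INTER_CUBIC)
c=np.zeros((600,780,3),np.uint8); c[:a.shape[0],:a.shape[1]]=a; c[:b.shape[0],405:405+b.shape[1]]=b
cv2.imwrite('pics/crop1.png',c)
hsv=cv2.cvtColor(np.ascontiguousarray(p),cv2.COLOR_BGR2HSV)
D=np.load('top.npz')['d']
def cc(m,lo):
    n,l,s,ce=cv2.connectedComponentsWithStats(m.astype(np.uint8))
    for i in range(1,n):
        if s[i,4]>=lo: print(s[i].tolist(),ce[i].round(2))
H,S,V=[hsv[...,i].astype(int) for i in range(3)]
roi=np.zeros(H.shape,bool); roi[130:215,235:310]=1
print('orange/red');cc(roi&(S>150)&(H<20)&(V>100),4)
for uv in [(370,203),(350,190),(268,172),(246,177),(290,190),(373,220)]: print(uv, depthpts('top',[uv],[D[uv[1],uv[0]]])[0].round(1))
# white base outline / grey box outline by height
vv,uu=np.mgrid[:400,:640]
P=depthpts('top',np.c_[uu.ravel(),vv.ravel()],D.ravel()).reshape(400,640,3)
np.save('P.npy',P)
def rect(m,z,t):
    cn=max(cv2.findContours(m.astype(np.uint8),0,2)[0],key=cv2.contourArea)
    uv=cn[:,0].astype(float); q=P[uv[:,1].astype(int),uv[:,0].astype(int)][:,:2]
    m2=np.argwhere(m)[:,::-1]; q=plane('top',m2,z)[:,:2]
    print(t,len(m2),cv2.minAreaRect(q.astype(np.float32)))
r=np.zeros(H.shape,bool); r[175:232,340:400]=1
rect(r&(abs(P[...,2]-55)<8),55,'box')
r=np.zeros(H.shape,bool); r[85:220,228:312]=1
rect(r&(P[...,2]>25),51,'lab')
rect(r&(abs(P[...,2]-51)<9),51,'labtop')
```

```text
orange/red
[265, 169, 8, 7, 43] [268.35 172.12]
[242, 175, 8, 4, 32] [245.5 176.5]
(370, 203) [ 483.9 -332.1  104.2]
(350, 190) [ 531.9 -279.8   -2.1]
(268, 172) [566.4 -31.9 129.6]
(246, 177) [ 383.7 -180.4 1474.3]
(290, 190) [522.4 -92.5  55.7]
(373, 220) [ 435.8 -346.8   57.7]
box 1186 ((486.65057373046875, -336.6573791503906), (110.11793518066406, 122.41990661621094), 20.48894500732422)
lab 8058 ((648.8115844726562, -24.85405731201172), (252.19207763671875, 407.2062683105469), 89.90555572509766)
labtop 4821 ((636.1152954101562, -25.902198791503906), (355.687255859375, 198.4968719482422), 4.167362689971924)
```

View pics/crop1.png

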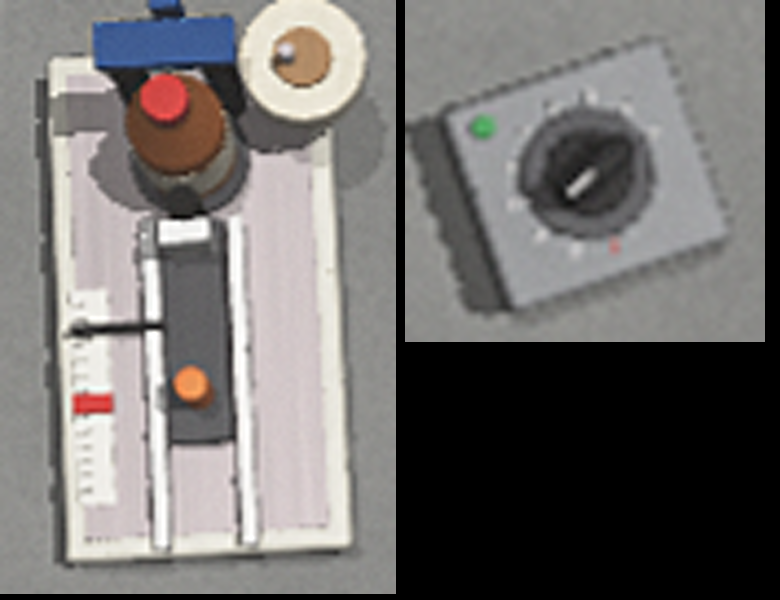

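The crop shows the dial's white line at its lower-left end, roughly 1.3–1.4 rad clockwise of the red off mark. The pointer is about 17 px above the red mark. I'll measure the bar, pointer and yaw, then go to the dial.

```bash
cat >> h.py <<'E'
def att(deg):
    c,s=np.cos(np.radians(deg)),np.sin(np.radians(deg))
    return np.array([[c,s,0],[s,-c,0],[0,0,-1.]])
E
python3 - <<'E'
from h import *
P=np.load('P.npy');z=np.load('top.npz');p=z['p'].astype(int)
r=np.zeros(P.shape[:2],bool); r[185:220,350:390]=1
m=np.argwhere(r&(P[...,2]>85)&(P[...,2]<115))[:,::-1]
q=plane('top',m,99)[:,:2]; print('bar',len(q),cv2.minAreaRect(q.astype(np.float32)),q.mean(0))
u,s,v=np.linalg.svd(q-q.mean(0)); print('pca',np.degrees(np.arctan2(v[0,1],v[0,0])),s)
w=np.argwhere(r&(p.min(-1)>150)&(np.hypot(*(np.mgrid[:400,:640][::-1]-np.array([370,203])[:,None,None]))<8))[:,::-1]
print('white',w.tolist(), plane('top',w,99)[:,:2].mean(0) if len(w) else 0)
print('handle',plane('top',[[268.35,172.12]],130), 'mark',plane('top',[[245.5,176.5]],53))
r=np.zeros(P.shape[:2],bool); r[162:182,255:285]=1
m=np.argwhere(r&(abs(P[...,2]-130)<8)); print('handle depth',len(m),P[m[:,0],m[:,1]].mean(0))
# pointer: dark pixels on the strip
g=p.sum(-1)/3; s=g[152:168,239:262]; print(s.round().astype(int))
# base edges from colour: white vs floor per-row, left edge
for row in (100,205):
    x=np.arange(225,325); print(row,g[row,228:250].astype(int),g[row,290:310].astype(int))
E
```

```text
bar 67 ((486.5688171386719, -334.8367614746094), (12.499820709228516, 39.98291778564453), 45.946250915527344) [ 485.9693561  -334.65013341]
pca 133.89706249297672 [97.491242   32.87931602]
white [[370, 204], [369, 205], [367, 206], [368, 206]] [ 477.53210856 -328.274419  ]
handle [[565.98618822 -33.01496474 130.        ]] mark [[561.43682344  44.92593286  53.        ]]
handle depth 45 [568.72882828 -30.33934262 127.86296147]
[[232 184 228 241 240 237 237 236 238 241 200 184 194 193 195 195 202 143
   93 222 246 249 162]
 [234 173 227 241 219 230 237 236 236 241 192 180 194 193 198 196 205 148
   84 222 245 254 171]
 [232 217 210 208 187 225 236 235 235 239 216 192 193 193 198 198 203 147
   91 222 246 254 171]
 [227 232 228 227 227 235 236 236 237 238 222 198 193 194 200 201 205 149
   89 224 248 254 170]
 [226 233 239 245 246 244 241 240 238 241 225 201 198 194 203 206 211 150
   93 230 255 255 177]
 [231 237 226 197 178 190 244 253 251 254 240 212 211 208 194 182 187 140
   87 176 206 213 135]
 [234 223 176 152 140 120 160 176 174 169 145 129 129 128 108 107 109  86
   58  80  90  
[... 537 characters left out ...]
6 198 198 196 199 203 199 204
  139 222 245 251 186]
 [217 228 224 236 241 239 236 236 236 239 210 194 197 196 197 198 198 208
  137 200 241 252 190]
 [215 229 215 212 211 209 231 236 236 238 226 203 195 197 197 200 200 203
  141 180 238 250 206]
 [212 229 186 214 227 223 234 236 234 238 229 210 196 196 197 199 198 205
  140 179 238 250 215]]
100 [143 145 143 141 142 145 142 122 187 220 218 217 216 218 219 217 222 232
 144  55  37  44] [135 141 140 141 137 139 137 142 141 129 205 230 224 220 221 224 230 179
 130 137]
205 [143 143 140 144 145 148 142 144 150 102  80  61 164 228 228 226 204 195
 198 199 199 200] [222 223 221 215 218 219 221 212 208 220 229 228 232 230 184 126 127 138
 138 139]
```

The bar lies at −45° and the box at +20.5°, so the dial is at about 1.14 rad. I'll grip it and turn with joint 7 alone, watching the moment.

Run:
```python
from h import *
x,y=486.5,-335.7
manip.move_pose([x,y,170],att(-45)); j=np.array(manip.get_joint_positions()); print(j.round(1),manip.get_t())
for a in(20,28): 
    k=manip.solve_ik([x,y,75],att(a)); print(a,None if k is None else np.round(k,1))
manip.servo_line([x,y,75],rate=120)
print('F',manip.get_wrist_force(),manip.get_wrist_torque())
manip.close(f_grip=40)
print(manip.get_opening(),manip.get_finger_force(),manip.get_wrist_force(),manip.get_wrist_torque(),manip.get_eef_pos(),manip.get_t())
```

```text
[  30.1   22.4    0.7  103.5   -0.3   54.1 -104.2] 1.7083
20 [ 40.   29.9 -12.7 107.1   9.   44.  -47.5]
28 [ 41.4  30.1 -14.5 107.   10.3  44.2 -40.6]
F [-0.20687588 -1.45773041  0.9202128 ] [-0.01655693  0.00500756 -0.03330241]
13.088427184755263 42.8430050611496 [-4.6225005  -3.62589838  4.73406189] [-0.72702572  1.02623088  0.04316266] [ 484.24997474 -338.39039761   75.58988506] 3.3
```

Run:
```python
from h import *
e=manip.get_eef_pos(); manip.servo_line([e[0],e[1],75],rate=50)
print(manip.get_wrist_force(),manip.get_wrist_torque(),manip.get_eef_pos())
j=np.array(manip.get_joint_positions()); j0=j.copy()
for d in [15,30,42,50,55,60,64,67,70,73,76]:
    j=j0.copy(); j[6]+=d; manip.move_joints(j)
    T=manip.get_wrist_torque(); R=manip.get_ee_rot()
    print(d,np.degrees(np.arctan2(R[1][0],R[0][0])).round(1),np.round(T,3),np.round(manip.get_wrist_force(),1),manip.get_opening().__round__(1),round(manip.get_t(),2))
    if d>55 and abs(T[2])>0.35: break
snap('top'); snap('scene')
```

```text
[-1.87792868  1.00473064  6.03491842] [ 0.19808681  0.37970087 -0.02857776] [ 484.17225225 -338.49426816   75.55013385]
15 -30.2 [-0.056  0.342  0.04 ] [-1.9 -0.   2.7] 13.4 3.91
30 -15.3 [-0.292  0.497  0.028] [-1.8 -1.2  2.5] 13.2 4.27
42 -3.3 [-0.563  0.573  0.042] [-2.5 -1.8  2.4] 13.4 4.58
50 4.6 [-0.829  0.594  0.028] [-2.6 -3.7  2.4] 13.0 4.84
55 9.6 [-0.879  0.624  0.048] [-2.1 -4.6  1.6] 12.9 5.09
60 14.6 [-0.961  0.623  0.042] [-2.4 -5.1  3.1] 13.1 5.34
64 18.6 [-0.995  0.607  0.026] [-3.  -5.2  2.4] 13.1 5.59
67 21.4 [-0.978  0.55  -0.824] [-3.  -4.6  1.6] 13.3 5.84
```

End stop reached: the moment jumped to −0.82 N m at yaw 21°, which agrees with the box's x axis. Next I'll release, go to the handle and check the dial in a picture.

Run:
```python
from h import *
manip.ungrasp(); e=manip.get_eef_pos()
manip.servo_line([e[0],e[1],200],rate=150)
q=plane('top',[[235.8,100],[239.8,205]],51); print('edge yaw',np.degrees(np.arctan2(*(q[0]-q[1])[[1,0]])))
yaw=3.8; ax=np.array([np.cos(np.radians(yaw)),np.sin(np.radians(yaw))])
pt=plane('top',[[241.5,159.6]],55)[0][:2]; mk=np.array([561.4,44.9]); hd=np.array([567.,-32])
print('ptr',pt,'pull',(pt-mk)@ax,'ptr-handle',(pt-hd)@ax)
h=hd-3*ax
manip.move_pose([*h,200],att(90+yaw)); print(np.round(manip.get_joint_positions(),1),manip.get_t())
p,d=snap('top'); q2,_=snap('scene')
c=np.zeros((600,790,3),np.uint8)
b=cv2.resize(p[175:232,340:400],None,fx=6,fy=6,interpolation=cv2.INTER_CUBIC); c[:b.shape[0],:b.shape[1]]=b
a=cv2.resize(q2[170:260,320:430],None,fx=3.8,fy=3.8,interpolation=cv2.INTER_CUBIC); c[:a.shape[0],365:365+a.shape[1]]=a
b=cv2.resize(q2[210:260,260:315],None,fx=4,fy=4,interpolation=cv2.INTER_CUBIC); c[355:355+b.shape[0],:b.shape[1]]=b
cv2.imwrite('pics/c2.png',c[...,::-1])
```

```text
edge yaw 4.057001179315839
ptr [613.14227358  58.54268206] pull 52.532670304187874 ptr-handle 52.04144502251238
[ 14.9  19.7 -19.9 104.3   7.9  57.4  -4.5] 8.825
```

View pics/c2.png

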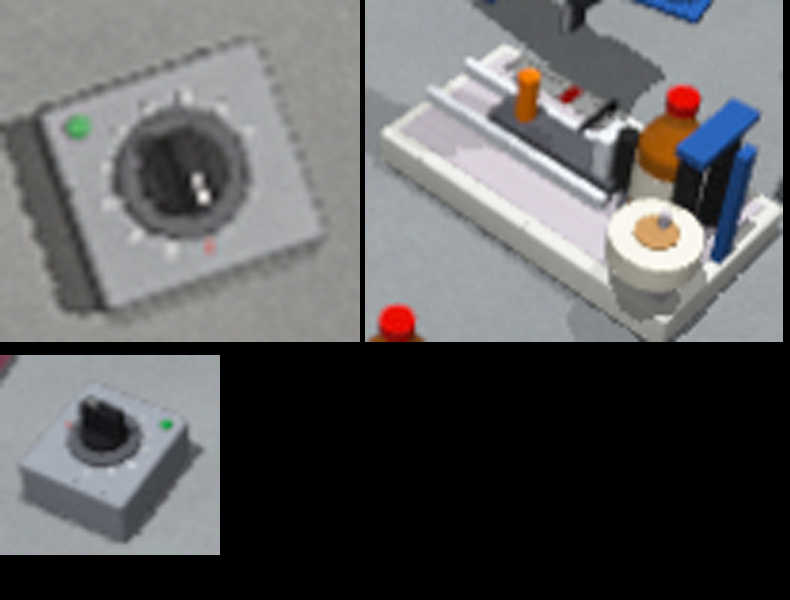

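The dial's white line now points at the red off mark, and the labeller and bottle are unchanged. Now I'll grasp the handle and pull.

Run:
```python
from h import *
yaw=4; ax=np.array([np.cos(np.radians(yaw)),np.sin(np.radians(yaw)),0])
e=np.array(manip.get_eef_pos()); manip.servo_line([e[0],e[1],89],rate=100)
print(np.round(manip.get_wrist_force(),1))
manip.close(f_grip=60); e=np.array(manip.get_eef_pos()); e[2]=89
print(manip.get_opening(),np.round(manip.get_wrist_force(),1),e)
t=e.copy(); h=np.array([567,-32,89.])
t=h-51*ax; t[:2]=(e-((e-t)@ax)*ax)[:2]
manip.servo_line(t,rate=50); manip.hold(.3)
print(manip.get_opening(),np.round(manip.get_wrist_force(),1),t,manip.get_eef_pos(),manip.get_t())
p,d=snap('top'); q2,_=snap('scene')
c=np.zeros((600,790,3),np.uint8)
a=cv2.resize(p[85:220,225:315],None,fx=4,fy=4,interpolation=cv2.INTER_CUBIC); c[:a.shape[0],:a.shape[1]]=a
a=cv2.resize(q2[160:260,320:430],None,fx=3.8,fy=3.8,interpolation=cv2.INTER_CUBIC); c[:a.shape[0],365:365+a.shape[1]]=a
cv2.imwrite('pics/c3.png',c[...,::-1])
```

```text
[-0.4  0.7  0.3]
20.708004798127288 [ 4.9 -0.8  0.9] [565.9289706  -34.37828395  89.        ]
20.624286419822553 [ 9.9 -0.1 -4.2] [516.28451842 -37.84976223  89.        ] [519.65102757 -37.79108981  89.70491729] 12.2
```

View pics/c3.png

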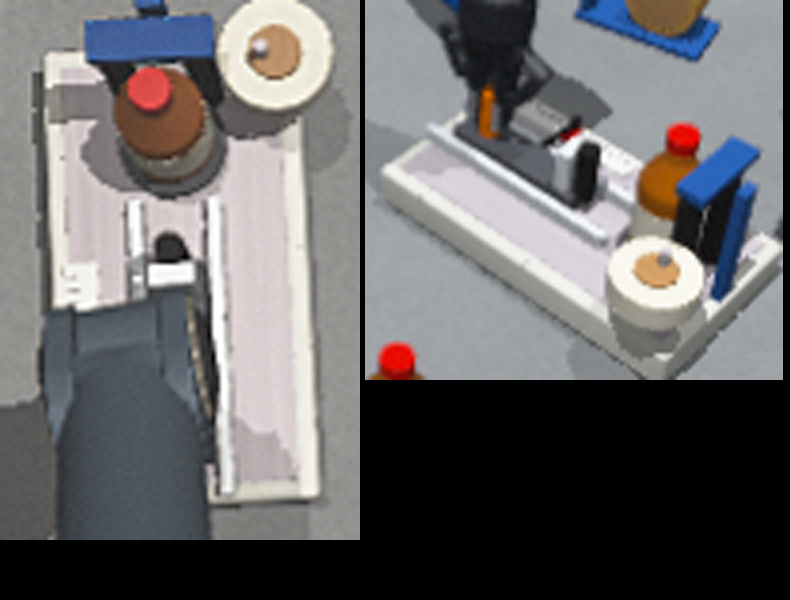

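The handle is gripped (opening 20.7 mm) and the slide is out, but the arm stopped about 4 mm short under the spring load. In the scene crop the red mark shows at (572,133) next to the dark pointer arm. I'll pull the rest and zoom in.

Run:
```python
from h import *
ax=np.array([np.cos(np.radians(4)),np.sin(np.radians(4)),0])
t=np.array([516.285,-37.85,89.])-4.5*ax
manip.servo_line(t,rate=30); manip.hold(.3)
print(manip.get_opening(),np.round(manip.get_wrist_force(),1),manip.get_eef_pos(),manip.get_t())
p,d=snap('top'); q2,_=snap('scene')
a=cv2.resize(q2[175:220,340:395],None,fx=12,fy=12,interpolation=cv2.INTER_CUBIC)
cv2.imwrite('pics/c4.png',a[...,::-1])
# predicted pixel positions of mark ends
c=manip.get_calibration('scene');R=np.array(c['R'])
m=np.array([561.4,44.9,53.]); pe=np.array([-ax[1],ax[0],0])
P=np.array([m,m+7*ax,m-7*ax,m+14*pe,m-14*pe,m-40*pe])
uv,_=cv2.projectPoints(P,cv2.Rodrigues(R)[0],np.array(c['t'],float),K(c),np.array([c['k1'],0,0,0.])); print(((uv[:,0]-[340,175])*12).round())
```

```text
20.612934332184558 [ 9.4  0.1 -4.2] [515.37795888 -38.07603669  89.70227622] 12.9
[[406. 232.]
 [422. 242.]
 [389. 222.]
 [432. 212.]
 [379. 252.]
 [330. 291.]]
```

View pics/c4.png

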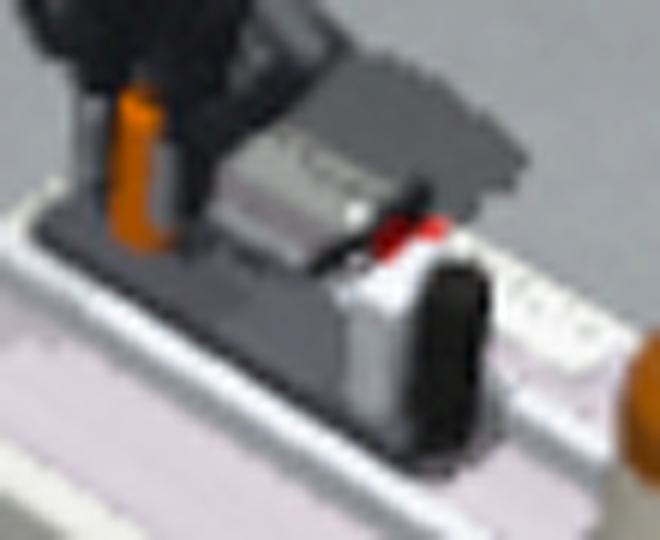

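The pointer lies across the front part of the red mark, but it stands above the scale, so parallax matters. I'll measure its height and compare it with the mark in the scene camera.

Run:
```python
from h import *
P=np.load('P.npy')
print('arm z',P[158:161,240:262,2].round(0).tolist())
ax=np.array([np.cos(np.radians(4)),np.sin(np.radians(4))]);pe=np.array([-ax[1],ax[0]])
h0=cv2.imread('pics/scene1.png')[...,::-1]; h1=np.load('scene.npz')['p']
def red(im):
    f=cv2.cvtColor(np.ascontiguousarray(im),cv2.COLOR_RGB2HSV).astype(int)
    m=(f[...,1]>130)&((f[...,0]<8)|(f[...,0]>172))&(f[...,2]>90); r=np.zeros(m.shape,bool); r[180:204,360:382]=1
    return np.argwhere(m&r)[:,::-1]
for n,im in(('home',h0),('now',h1)):
    r=red(im); q=plane('scene',r,53)[:,:2]
    if n=='home': mk=q.mean(0); print('mark',mk)
    q=q-mk; print(n,len(r),r.min(0),r.max(0),'x',np.sort(q@ax).round(1)[[0,1,-2,-1]],'y',np.sort(q@pe).round(1)[[0,1,-2,-1]])
    g=im.sum(-1)/3; m=np.argwhere((g<60))[:,::-1]
    for z in(55,60,65):
        w=plane('scene',m,z)[:,:2]-mk; x,y=w@ax,w@pe
        for lo,hi in((-22,-12),(-12,-4),(-4,4),(4,14)):
            s=(y>lo)&(y<hi)&(abs(x-(50 if n=='home' else 0))<16); print(' ',z,lo,s.sum(),x[s].mean().round(1) if s.any() else '',end=';')
        print()
# triangulation of home tip
o,d,_=ray('top',[[241.5,159.6]]); o2,d2,_=ray('scene',[[386.6,197.1]])
s=np.linalg.lstsq(np.c_[d[0],-d2[0]],o2-o,rcond=None)[0]; print('tip',o+s[0]*d[0],o2+s[1]*d2[0])
a=cv2.resize(h0[180:215,355:405],None,fx=12,fy=12,interpolation=cv2.INTER_CUBIC); cv2.imwrite('pics/c5.png',a[...,::-1])
```

```text
arm z [[47.0, 72.0, 73.0, 68.0, 67.0, 75.0, 70.0, 74.0, 67.0, 76.0, 69.0, 75.0, 71.0, 69.0, 73.0, 71.0, 70.0, 76.0, 72.0, 69.0, 74.0, 74.0], [49.0, 69.0, 71.0, 74.0, 74.0, 76.0, 74.0, 71.0, 68.0, 69.0, 74.0, 75.0, 69.0, 75.0, 73.0, 73.0, 75.0, 75.0, 74.0, 68.0, 66.0, 71.0], [45.0, 74.0, 72.0, 67.0, 69.0, 67.0, 53.0, 52.0, 52.0, 53.0, 50.0, 55.0, 53.0, 53.0, 51.0, 47.0, 54.0, 52.0, 73.0, 69.0, 68.0, 56.0]]
mark [562.08153447  44.35424624]
home 12 [372 193] [376 196] x [-5.1 -4.2  4.3  5.2] y [-12.1  -9.3   8.4  10.3]
  55 -22 1 42.3;  55 -12 1 41.5;  55 -4 1 40.8;  55 4 3 42.9;
  60 -22 2 44.8;  60 -12 1 43.7;  60 -4 1 43.0;  60 4 3 46.5;
  65 -22 1 47.3;  65 -12 1 46.6;  65 -4 3 48.7;  65 4 1 48.0;
now 9 [371 193] [376 195] x [-7.1 -6.2  1.5  4.3] y [-10.3  -7.5  10.3  13.1]
  55 -22 4 -9.2;  55 -12 4 -7.1;  55 -4 3 -6.4;  55 4 5 -8.0;
  60 -22 5 -3.9;  60 -12 3 -3.0;  60 -4 4 -5.5;  60 4 4 -4.9;
  65 -22 5 -0.3;  65 -12 4 -1.9;  65 -4 4 -0.4;  65 4 4 -5.5;
tip [611.61275975  56.94975292  64.4615231 ] [614.136313    59.66127197  65.32597877]
```

View pics/c5.png

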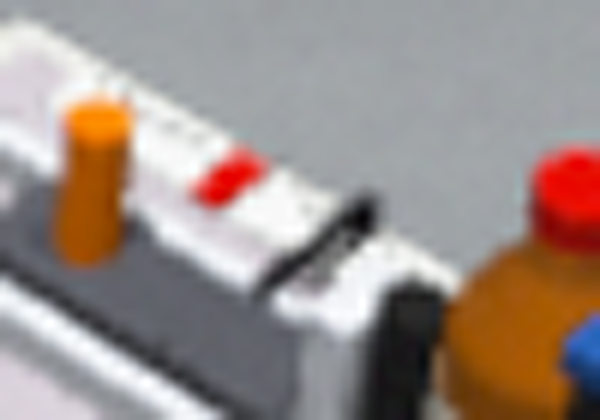

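In c5 the pointer tip at home is at crop (370,205) and the mark at (230,178). The arm is about 70 mm high, so the required pull is about 50 mm. The measured travel is about 50.5 mm, so the pointer is centred on the mark to within 1–2 mm. Handing in while gripping.

Run:
```python
from h import *
print(manip.get_eef_pos(),manip.get_opening(),manip.get_t()); print(manip.hand_in())
```

```text
[515.36583298 -38.08358899  89.69015657] 20.74529519012213 13.0
the job is handed in; nothing more can be done
None
```

The dial is off, turned fully anticlockwise to its end stop, and the slide is held out with its pointer over the red mark, by my measurement within 1–2 mm of its centre. I handed in at 13 s still gripping the handle; the bottles were not touched, and the judge's verdict is not shown to me.

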